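Swap the battery pack in the bench power dock

TASK

Swap the battery in the bench power dock. Press the dock's sprung catch pad so that the short pack pops out, slide that pack out and stand it upright in the shallow tray; then slide the tall pack all the way into the dovetail until the catch clicks up and locks it, and finally throw the power lever fully over to its other side. Leave the other short pack and the things lying around where they are.

Things in the scene. Friction and masses are not known exactly. Their poses are not given: they have to be found in the camera images.
- dock: fixed grey power dock, 210 mm long, 124 wide; origin on the table under the middle of a seated pack; x = slide-in direction, y left of it. Flat open porch x -105..-30 mm, 84 wide, height 16 mm; two aluminium dovetail rails x -30..48, |y| up to 33, tops z 23, same floor, mouth flaring 6 mm a side between x -12 and -30; then the housing x 48..105, |y| up to 62, top z 50, which stops the pack
- dock_home (a point): channel floor point, 16 mm over the table, where a seated pack's underside centre belongs; axes as the dock. A locked pack rests at x = -1.5 mm, the end stop is at +2.5 mm: slide it to the stop, then let go. A pack slides in along +x with about 1.3 mm side play and cannot be lifted while its foot is between the rails
- dock_mouth (a point): point on the channel floor in the middle of the rails' flared mouth, 30 mm before dock_home; axes as the dock. Set a pack on the porch, its front end before this point, and slide
- catch (a joint): sprung catch, moves straight down: 0 m = up, 0.006 m = pressed right down (pack free). Its 16 mm wide steel tooth, ramped on the mouth side, stands 4.5 mm out of the channel floor at dock_home and locks in the groove under a pack; a pack being slid in pushes it down by itself and it clicks up again when the pack is home
- catch_pad (a point): centre of the top face of the catch's press pad, a 26 x 26 mm grey pad on top of the housing (the side to the right of the slide axis), at dock x = 75, y = -32, z = 59 mm when up. Press straight down 6 mm; takes 2 to 7 N
- lever (a joint): power lever on the housing, pivot at dock x = 75, y = 32, z = 50 mm, turning about dock x: 0 rad = off, leaning outwards (+y) 0.5 rad from upright; 1.0 rad = on, leaning inwards (-y). Stiff: stays where it is left, about 1.5 N at the knob
- lever_tip (a point): centre of the lever's black ball knob, 18 mm in diameter, 36 mm from the pivot
- old_pack: short black battery pack, starts locked in the dock. 90 mm long (x), 44 wide (y), 39 high; origin at its underside's centre. Lowest 9 mm: grey dovetail foot (38 mm wide below, 28 above, chamfered ends, 16 mm groove across its middle); body above, z 9..39, has flat sides to grip. Both ends alike, it goes in either way round. 0.13 to 0.2 kg
- tall_pack: the pack to fit: as old_pack with the same foot, but 64 mm high (body z 9 to 64 mm), 0.21 to 0.33 kg. Stands on the table to the right of the dock
- spare_pack: another short pack, like old_pack in all ways, standing on the table to the right of the dock; not to be moved
- tray: fixed shallow aluminium tray, 150 x 150 mm, walls 20 mm high and 4 mm thick, floor 4 mm thick; origin at the centre of its underside; left of the dock
- vial: white capped sample pot, 34 mm across, 48 mm high, bystander; origin at the underside
- dish: petri dish, 69 mm across, 16 mm high, bystander; origin at the underside
- tweezers: steel forceps lying flat, 130 x 17 x 8 mm, bystander
- cap_vial: small screw-cap vial, 25 mm across, 54 mm high, bystander; origin at the underside
- ejector (a joint): sprung steel plate in the housing's front face, pushes the pack out along the slide: 0 m = pushed right in, 0.022 m = right out; 4.5 N on a locked pack, 2.5 N when out. When the catch is pressed it moves the pack 17 mm out, where the pack stays in the rails. Sliding a pack home takes 5 to 10 N
Things that resemble listed ones, but are neither listed nor needed, are in the scene too. What is shaped like the tall_pack but green or orange is not meant.

How it is judged:
On the way, in this order (a step that is already met when the one before it is completed fails the run):
1. the catch is pressed down and the short pack pops out (value of joint catch above 0.0035 m and x of old_pack in the frame of dock_home below -0.008 m), for 0.05 s.
2. the short pack stands upright in the tray, let go (x of old_pack in the frame of tray between -0.055 and 0.055 m and y of old_pack in the frame of tray between -0.055 and 0.055 m and height (world z) of old_pack below 0.008 m and angle between old_pack's own z axis and vertical below 0.12 rad and contact force between the fingers and old_pack below 0.1 N), for 0.2 s.
3. the tall pack is home in the dovetail and the catch is up (x of tall_pack in the frame of dock_home between -0.005 and 0.005 m and z of tall_pack in the frame of dock_home between -0.003 and 0.003 m and value of joint catch below 0.0012 m and y of tall_pack in the frame of dock_home between -0.004 and 0.004 m and angle between the x axis of tall_pack and the x axis of dock, either way round below 0.06 rad), for 0.2 s.
4. the power lever is over on the on side (value of joint lever above 0.85 rad), for 0.2 s.
At the end, for the whole second after the job is handed in: Tall pack in the dovetail within 5 mm of home along the slide, 4 mm sideways, 0.06 rad, catch up (under 1.2 mm); lever over 0.85 rad; the dock's former short pack upright (0.12 rad) on the tray floor, its centre within 55 mm of the tray's along each side; both at rest (all of step 3 and value of joint lever above 0.85 rad and x of old_pack in the frame of tray between -0.055 and 0.055 m and y of old_pack in the frame of tray between -0.055 and 0.055 m and height (world z) of old_pack below 0.008 m and angle between old_pack's own z axis and vertical below 0.12 rad and linear speed of each of old_pack, tall_pack below 0.02 m/s); the robot touches nothing.
It fails at once if the spare short pack is moved by more than 30 mm (distance of spare_pack from where it was at the start of the episode above 0.03 m).
It fails at once if a bystander (pot, dish, forceps or vial) is moved by more than 30 mm (distance of any of vial, dish, tweezers, cap_vial from where it was at the start of the episode above 0.03 m).
It also fails if it takes over 72 s, if anything falls off the work surface, if the arm or the gripper's body presses on something with over 40 N, if the wrist force passes 120 N, or if a joint passes its speed limit or range.

ROBOT

A 6-joint arm with a two-finger parallel gripper is mounted at the origin on a cart in front of the work surface, level with it; the furniture and walls round the work are solid. World frame = base frame: x ahead of the robot, y to its left, z up, the work surface at z = 0. Lengths are in m, angles in rad, forces in N, time in s.
With the tool pointing down it reaches from about 0.225 to 0.875 m from the base axis. Payload 3.4 kg.
Tool frame: the origin (TCP) lies midway between the tips of the shut fingers; the grasp point (between the pads) lies 19 mm behind it; z points along the fingers, y is the line along which they close (so a half turn about z gives the same grasp; the last joint's range is limited). The gripper opens to 85 mm and grips with 20 to 120 N. Pads are 22 mm wide; open, the fingers measure 114 mm over their backs; the gripper's body (76 mm by 85 mm) begins 54 mm behind the grasp point. The pads swing forward as they close: fully open they stand 13 mm farther back than shut.
Start: joints at [1.093, 0.276, 1.505, -0, 1.361, -0.121], TCP at [0.201, 0.539, 0.231] pointing down, gripper open.
Joint ranges: [-2.89, 2.89], [-0.75, 2.08], [0.22, 2.7], [-1.18, 4.32], [0.11, 2.71], [-2.7, 2.7]. Speed limits (rad/s): [2.57, 2.57, 3.14, 3.14, 3.14, 3.14].

INTERFACE

Orientations are given as a unit quaternion [w, x, y, z].
In Python, from rig import * gives the robot as it stands.
- The arm moves only by the tool apply_moves, never from a script. Its argument "steps" is one flat list of numbers, 4 for each row, row after row: the shift along the world's x, y, z in cm, then the turn about the world's z in degrees. A call has 1 to 8 rows; each row is the pose to reach, as a shift and turn from the pose commanded when the call began; what a row does not reach only later rows make up. A row lasts 1/12 s, in which the tool goes at most 41.7 mm and 7.16 degrees, less where a joint would pass 70% of its speed; a pose out of reach is approached as far as the arm can. A call with a gripper value outside its range is refused whole. "jaw" is the closure in counts, from 0 (fully open) to 255 (shut), set as the call begins (left out, the last holds). The fingers move at their own pace and stop on an object; "newtons" is the grip in N (left out, the last holds). Time passes only in rows, so rows that repeat a pose let the fingers close. It gives the time, the measured TCP pose, the force, the opening and the grip force at its end, in the units of the state.
- get_state(): the state, without advancing time (a new reading comes with each control period).
- get_image(name): name is "side" or "top"; returns the picture (420x560x3 uint8, red, green, blue); there is no depth.
- calibration(name): a dict with "fx", "fy", "cx", "cy" (pixels), "xyz" and "rotation" of the camera in the world. Camera axes: x right, y up, looking along -z (the intrinsics and any distortion apply to the point x, -y, -z); pixel columns grow to the right and rows downward; lengths in m; the calibration is good to about 2 mm. A picture is of the moment at which its call begins. calibration takes no time and is no camera call.
- sign_off(): hands the job in; it is judged then, once.
The state is a dict: "clock": time; "qpos": joint angles; "qd": joint speeds; "effort": joint torques, N m; "position": TCP position; "ee_rot": TCP orientation; "contact_force": force on the tool from outside, world axes, zero at the start; "moment": the same for the moment, N m; "width": finger opening in m; "gripper_force": force on a finger pad.
Only numpy, scipy, OpenCV 4.12 (cv2) and the standard library are available. Lean on these libraries where they do the work, as an engineer would, in place of code of your own. Each camera call takes 0.05 s, during which the arm holds its last target. There are 200 camera calls.

## Working session

There is one attempt and no reset: what is moved stays moved. The work goes in short steps, Python scripts to look and compute and a tool call to move; the robot and the scene stay as the last step left them, time stands still between calls to the robot, and variables do not carry over. Pictures are saved under pics/ and viewed, at most 13 in all, crops included, and the job is handed in when it is done.

Besides the shell and the picture viewer there is one more tool, called after ">>>" as name(argument=value, ...) on one line, values as JSON. apply_moves: Moves the arm, as the interface text tells. Its arguments: {"type":"object","properties":{"steps":{"type":"array","items":{"type":"number"}},"jaw":{"type":"number"},"newtons":{"type":"number"}},"required":["steps"]}

```bash
ls; mkdir -p pics; python3 - <<'E'
from rig import *
import cv2
for n in("side","top"):
    cv2.imwrite(f"pics/{n}0.png",get_image(n)[:,:,::-1]); print(n,calibration(n))
print(get_state())
E
```

```text
pics
side {'fx': 469.8880590021114, 'fy': 469.8880590021114, 'cx': 278.09293393354477, 'cy': 219.0100932895716, 'xyz': array([ 0.17536949, -1.43931615,  0.67502746]), 'rotation': array([ 0.83370552,  0.53650467, -0.08068384, -0.10289783])}
top {'fx': 384.6289286057665, 'fy': 384.6289286057665, 'cx': 283.34586095643846, 'cy': 212.69379835036102, 'xyz': array([ 0.34085219, -0.14472019,  1.48873908]), 'rotation': array([ 0.70940336,  0.04718149, -0.05608031, -0.70098201])}
{'clock': 0.1, 'qpos': array([ 1.09299207e+00,  2.76549430e-01,  1.50598890e+00,  3.32546794e-05,
        1.36069866e+00, -1.20988822e-01]), 'qd': array([ 0.00143104, -0.00222159, -0.00312087,  0.00154213, -0.00147013,
       -0.00142319]), 'effort': array([ 8.86981234e-04, -4.17701554e+01, -2.46404457e+01, -2.85591741e-04,
        5.83950954e-03,  3.78773706e-06]), 'position': array([0.20061873, 0.53837809, 0.23052315]), 'ee_rot': array([-2.58029103e-04,  1.77466156e-01,  9.84126561e-01, -7.80799095e-04]), 'contact_force': array([-0.11004616, -0.20995792, -0.38763981]), 'moment': array([-0.00447392,  0.0468444 , -0.00116709]), 'gripper_force': 0.0, 'width': 0.08530796050781918}
```

View pics/top0.png

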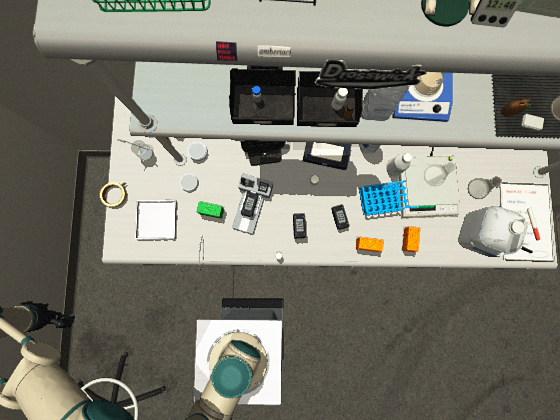

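View pics/side0.png

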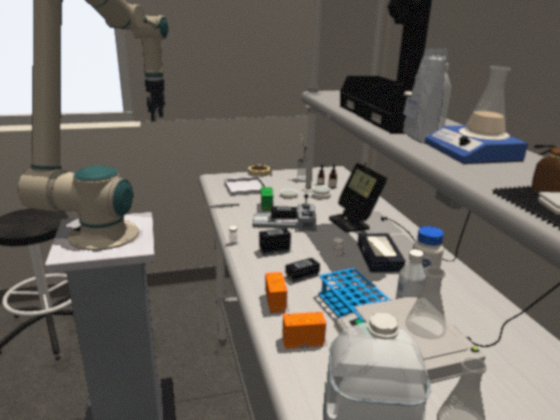

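Top view: dock at about (250,205), tray (156,220). Black packs are at (299,226) and (339,217), with orange lookalikes at (370,244) and (412,240) and a green one at (210,210). In the side view the pack at (275,240) is the tall black one and (303,268) the short spare. I'll check both in crops.

```bash
python3 - <<'E'
import cv2,numpy as np
t=cv2.imread("pics/top0.png");s=cv2.imread("pics/side0.png")
a=cv2.resize(t[165:270,190:350],None,fx=5,fy=5,interpolation=cv2.INTER_CUBIC)
cv2.imwrite("pics/ct.png",a)
b=cv2.resize(s[165:285,215:375],None,fx=5,fy=5,interpolation=cv2.INTER_CUBIC)
cv2.imwrite("pics/cs.png",b)
E
```

```text
(no output)
```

View pics/ct.png

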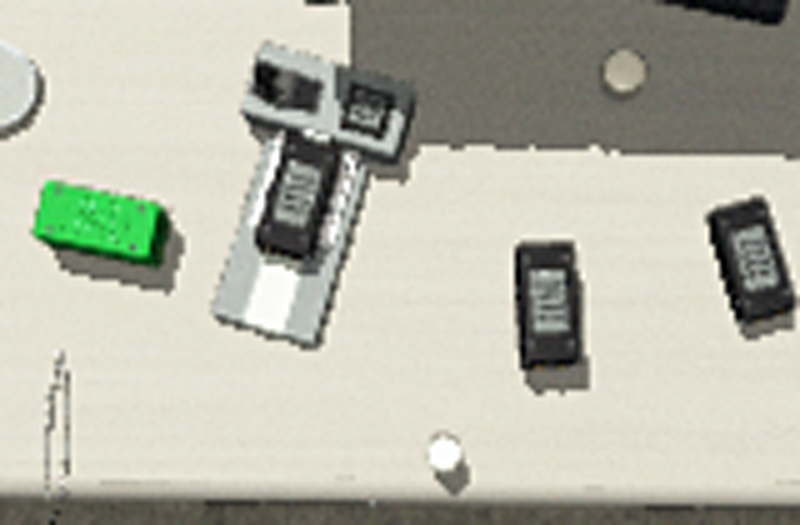

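View pics/cs.png

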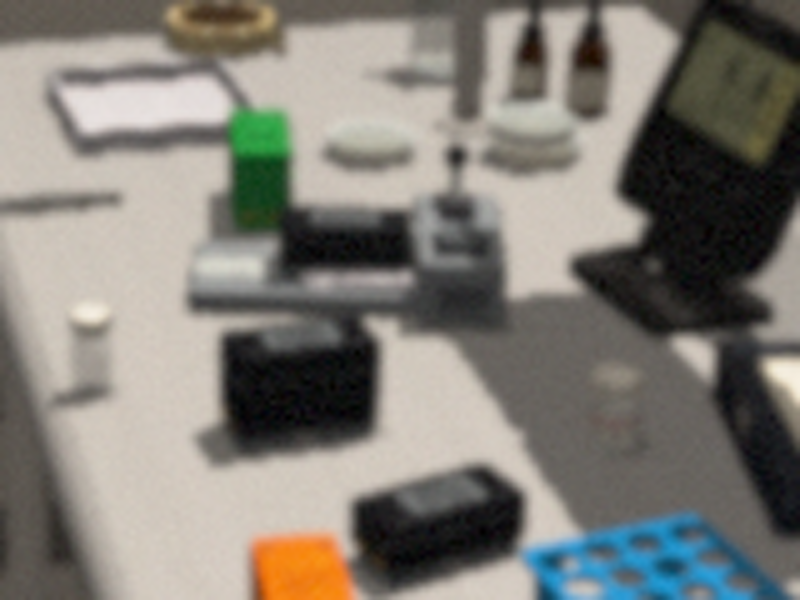

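The crops confirm it: tall black pack at top (299,226), spare at (341,217), white pot at (279,257), cap vial at (314,180). The pad is at about (263.4,186.6) and the lever knob near (244,181).

```bash
cat > h.py <<'E'
import numpy as np,cv2
from rig import *
from scipy.spatial.transform import Rotation as R
def cam(n):
    c=calibration(n);q=np.array(c["rotation"]);return c,R.from_quat(q[[1,2,3,0]]).as_matrix()
def cast(n,uv,z):
    c,M=cam(n);uv=np.atleast_2d(uv).astype(float)
    d=np.c_[(uv[:,0]-c["cx"])/c["fx"],-(uv[:,1]-c["cy"])/c["fy"],-np.ones(len(uv))]@M.T
    return c["xyz"]+d*((z-c["xyz"][2])/d[:,2])[:,None]
def proj(n,p):
    c,M=cam(n);q=(np.atleast_2d(p)-c["xyz"])@M
    return np.c_[c["cx"]+c["fx"]*q[:,0]/-q[:,2],c["cy"]-c["fy"]*q[:,1]/-q[:,2]]
def rect(p):
    (c,s,a)=cv2.minAreaRect((p[:,:2]*1000).astype(np.float32));return np.round(c,1),np.round(s,1),round(a,1)
E
python3 - <<'E'
from h import *
np.set_printoptions(precision=4,suppress=True)
f=lambda l:np.array(l)/5+[189.6,164.6]
P=lambda l,z:cast("top",f(l),z)[:,:2]
def show(n,l,z):
    p=P(l,z);print(n,p.tolist() and np.round(p*1000).tolist(),rect(p))
show("tall",[(517,243),(573,241),(580,365),(521,369)],.064)
show("old",[(285,142),(338,147),(311,260),(256,248)],.055)
show("house",[(262,42),(413,82),(395,162),(245,118)],.05)
show("porch",[(213,315),(316,348)],.016)
print("pad",P([(367,108)],.059))
t=cv2.imread("pics/top0.png");g=t[195:245,130:182]
hsv=cv2.cvtColor(t,cv2.COLOR_BGR2HSV)
print(t[220,130:185].min(1)); print(t[195:245,156].min(1))
m=(hsv[...,2]<75);m=m.astype(np.uint8)
for n,(x0,x1,y0,y1) in dict(tall=(290,310,208,241),spare=(328,352,200,232)).items():
    ys,xs=np.nonzero(m[y0:y1,x0:x1]);print(n,rect(cast("top",np.c_[xs+x0,ys+y0],.06)))
# side view label of packs
E
```

```text
tall [[549.0, -198.0], [551.0, -240.0], [458.0, -245.0], [455.0, -201.0]] (array([ 503.1, -221. ]), array([94.5, 43.9]), 2.8)
old [[626.0, -21.0], [622.0, -62.0], [536.0, -43.0], [544.0, -2.0]] (array([583.3, -31.7]), array([42.4, 88.9]), 78.0)
house [[705.0, -2.0], [675.0, -118.0], [612.0, -105.0], [645.0, 10.0]] (array([658.4, -53.2]), array([123.1,  63.6]), 75.6)
porch [[497.0, 34.0], [473.0, -46.0]] (array([485.1,  -6.1]), array([83.3,  0. ]), -107.1)
pad [[ 0.652  -0.0833]]
[214 213 213 215 212 230 255  51 152 255 248 247 247 247 248 246 247 248
 248 248 248 249 248 249 249 249 250 249 250 249 250 250 250 250 251 250
 251 251 251 251 250 251 251 255 255  39  97 210 219 213 213 213 212 210
 213]
[213 211 210 208 210 255 167 121 253 251 249 248 248 248 248 248 249 249
 249 248 250 250 249 250 250 250 249 249 249 250 249 249 249 250 250 250
 250 250 250 249 250 251 232 211 127  94 205 212 210 210]
tall (array([ 502. , -220.8]), array([90.2, 45. ]), 0.7)
spare (array([ 537.1, -373. ]), array([87.4, 46.8]), 16.8)
```

```bash
python3 - <<'E'
from h import *
np.set_printoptions(precision=3,suppress=True)
print("tray",cast("top",[(156.3,219.8),(137,220),(176,220),(156,200.5),(156,239.5)],.02))
print("tray corners: ")
t=cv2.imread("pics/top0.png");m=(t.min(2)>240).astype(np.uint8)[190:250,125:185]
n,l,s,_=cv2.connectedComponentsWithStats(m);k=1+s[1:,4].argmax();ys,xs=np.nonzero(l==k)
print(rect(cast("top",np.c_[xs+125,ys+190],.004)))
f=lambda u,v:np.array([u/5+189.6,v/5+164.6])
print("vial",cast("top",f(445,455),.048),"green",cast("top",f(100,220),.064),"twz",cast("top",f(60,420),0),"dish",cast("top",(189,183),.016))
for h in(.3,.45,.6): print("shelf edge",h,cast("top",[(250,135),(140,68)],h), proj("side",cast("top",[(140,130)],h)))
E
```

```text
tray [[0.523 0.325 0.02 ]
 [0.522 0.398 0.02 ]
 [0.524 0.249 0.02 ]
 [0.598 0.33  0.02 ]
 [0.448 0.321 0.02 ]]
tray corners: 
(array([524.9, 330.2]), array([136.9, 138.4]), 2.5)
vial [[ 0.391 -0.146  0.048]] green [[0.563 0.114 0.064]] twz [[0.416 0.151 0.   ]] dish [[0.67  0.207 0.016]]
shelf edge 0.3 [[ 0.767 -0.049  0.3  ]
 [ 0.991  0.318  0.3  ]] [[309.658 113.264]]
shelf edge 0.45 [[ 0.713 -0.061  0.45 ]
 [ 0.909  0.26   0.45 ]] [[302.32   75.495]]
shelf edge 0.6 [[ 0.66  -0.073  0.6  ]
 [ 0.827  0.201  0.6  ]] [[293.824  31.764]]
```

>>> apply_moves(steps=[4, -4, 0, 0, 6, -8, 0, 0, 8, -12, 0, 0, 10, -15, 0, 0, 12, -19, 0, 0, 14, -23, 0, 0, 17, -26, 0, 0, 19, -30, 0, 5.4], jaw=255, newtons=40)

```text
clock: 0.77
position: [0.3796, 0.258, 0.2313]
ee_rot: [0.0, 0.131, 0.991, 0.0]
contact_force: [0.9, 0.6, 0.2]
width: -0.0002
gripper_force: 0.0
```

>>> apply_moves(steps=[2.5, -3.2, 0, 0, 5, -6.4, 0, 0, 7.5, -9.6, 0, 0, 10, -12.8, 0, 0, 12.5, -16, 0, 0, 15, -19.2, 0, 0, 17.5, -22.4, -2, 0, 20, -25.6, -4, 0])

```text
clock: 1.43
position: [0.5764, 0.0066, 0.1948]
ee_rot: [0.001, 0.132, 0.991, 0.0]
contact_force: [0.7, 0.6, -0.5]
width: -0.0001
gripper_force: 0.0
```

>>> apply_moves(steps=[2, -2.5, -2, 0, 4, -5, -4, 0, 6, -6.4, -6, 0, 6, -6.4, -8, 0, 6, -6.4, -10, 0, 6, -6.4, -11, 0, 6, -6.4, -12, 0, 6, -6.4, -12, 0])

```text
clock: 2.1
position: [0.6332, -0.0549, 0.0725]
ee_rot: [-0.002, 0.131, 0.991, 0.0]
contact_force: [-0.6, 0.3, 0.8]
width: -0.0002
gripper_force: 0.0
```

```bash
python3 - <<'E'
from h import *
s=get_state();print(s["clock"],s["position"],s["contact_force"])
cv2.imwrite("pics/s1.png",cv2.resize(get_image("side")[165:285,215:375,::-1],None,fx=5,fy=5,interpolation=cv2.INTER_CUBIC))
E
```

```text
2.1 [ 0.63319282 -0.05488482  0.07245441] [-0.6091523   0.33987832  0.75094912]
```

>>> apply_moves(steps=[0.9, -1.4, 0, 0, 1.7, -2.8, 0, 0, 1.7, -2.8, -0.6, 0, 1.7, -2.8, -1.2, 0, 1.7, -2.8, -1.5, 0, 1.7, -2.8, -1.7, 0, 1.7, -2.8, -1.8, 0, 1.7, -2.8, -1.8, 0])

```text
clock: 2.82
position: [0.6512, -0.083, 0.0565]
ee_rot: [-0.0, 0.131, 0.991, 0.0]
contact_force: [-0.4, 0.1, 0.2]
width: -0.0001
gripper_force: 0.6
```

```bash
python3 - <<'E'
from h import *
s=get_state();print(s["clock"],s["position"],s["contact_force"])
cv2.imwrite("pics/s2.png",cv2.resize(get_image("side")[165:285,215:375,::-1],None,fx=5,fy=5,interpolation=cv2.INTER_CUBIC))
E
```

```text
2.8167 [ 0.65116431 -0.08304573  0.05653914] [-0.357406    0.09692304  0.17276684]
```

View pics/s2.png

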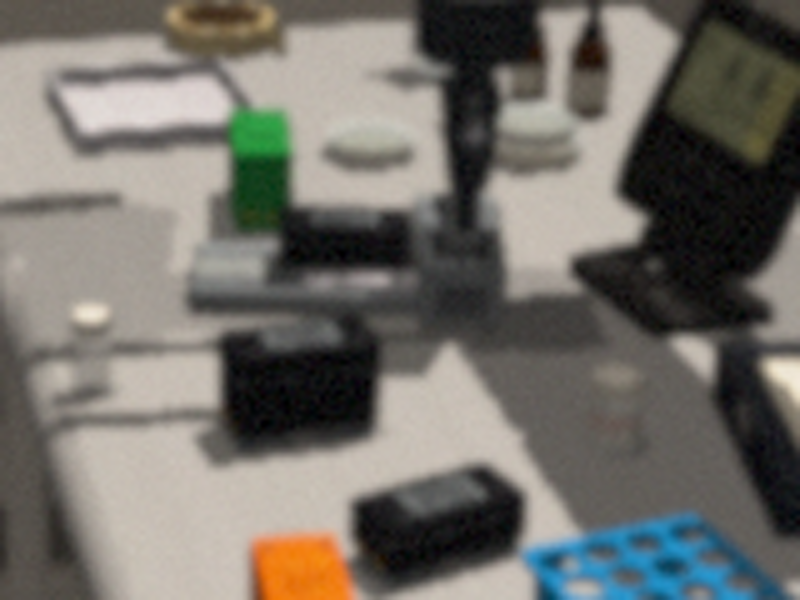

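The fingers stand on the pad area (crop about (465,230)). The pack is still in, so I press further.

>>> apply_moves(steps=[0, 0, -0.2, 0, 0, 0, -0.3, 0, 0, 0, -0.4, 0, 0, 0, -0.5, 0, 0, 0, -0.5, 0, 0, 0, -0.5, 0])

```text
clock: 3.37
position: [0.6515, -0.083, 0.0528]
ee_rot: [0.0, 0.131, 0.991, 0.0]
contact_force: [-3.2, 1.7, 8.9]
width: 0.0003
gripper_force: 4.7
```

```bash
python3 - <<'E'
from h import *
a=cv2.imread("pics/s2.png");b=cv2.resize(get_image("side")[165:285,215:375,::-1],None,fx=5,fy=5,interpolation=cv2.INTER_CUBIC)
g=lambda i:i[225:255,240:440].mean((0,2)).astype(int)[::8]
print(g(a));print(g(b)); cv2.imwrite("pics/s3.png",b)
E
```

```text
[108 105 107 105  96  60  21  15  18  20  22  19  19  20  24  23  25  28
  23  20  21  42  69  78  67]
[ 29  15  14  21  20  20  24  22  20  19  21  21  15  18  22  60 138 169
 144 121 122  99  76  76  65]
```

The pack has popped out. I'll rise and look.

>>> apply_moves(steps=[0, 0, 2, 0, 0, 0, 6, 0, -3, 2, 10, 0, -6, 3, 12, 0, -9, 4, 12, 0, -12, 5, 12, 0, -15, 5, 12, 0, -18, 5, 12, 0], jaw=0)

```text
clock: 4.08
position: [0.4703, -0.0325, 0.1714]
ee_rot: [0.0, 0.131, 0.991, 0.0]
contact_force: [-0.7, -0.0, 0.2]
width: 0.0858
gripper_force: 0.0
```

>>> apply_moves(steps=[-4, 3, 0, 0, -8, 6, 0, 0, -12, 9, 0, 0, -12, 12, 0, 0, -12, 12, 0, 0])

```text
clock: 4.5
position: [0.347, 0.0904, 0.1711]
ee_rot: [-0.001, 0.13, 0.992, 0.001]
contact_force: [-0.9, -0.3, 0.5]
width: 0.0855
gripper_force: 0.0
```

```bash
python3 - <<'E'
from h import *
s=get_state();print(s["clock"],s["position"])
a=get_image("top")[...,::-1];cv2.imwrite("pics/t2f.png",a)
cv2.imwrite("pics/t2.png",cv2.resize(a[165:240,190:320],None,fx=6,fy=6,interpolation=cv2.INTER_CUBIC))
E
```

```text
4.5 [0.34697731 0.09044906 0.171066  ]
```

View pics/t2.png

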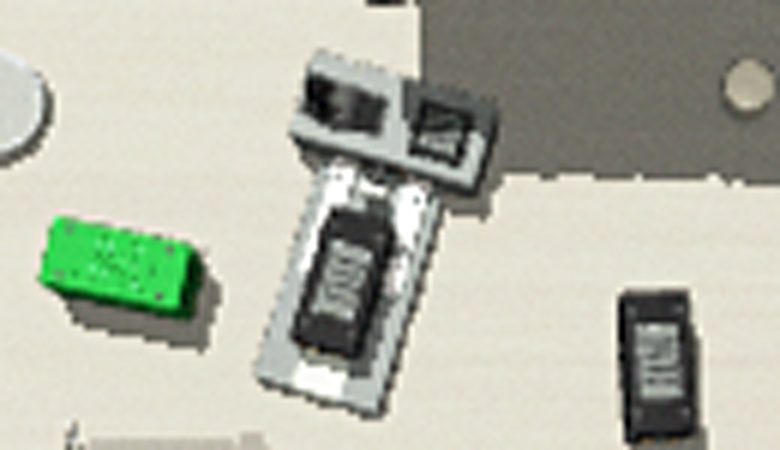

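The pack is out on the rails, top corners at about (328,210), (393,220), (361,355), (297,345) in this 6x crop. Porch corners are (257,380) and (382,417).

```bash
python3 - <<'E'
from h import *
f=lambda l:np.array(l)/6+[189.6,164.6]
for n,l,z in [("old",[(328,210),(393,220),(361,355),(297,345)],.055),("house",[(315,50),(497,103),(476,190),(292,133)],.05),("porch",[(257,380),(382,417)],.016),("tall",[(619,291),(689,291),(697,438),(627,443)],.064)]:
    p=cast("top",f(l),z);print(n,np.round(p[:,:2]*1000).tolist(),rect(p))
E
```

```text
old [[600.0, -13.0], [594.0, -54.0], [508.0, -36.0], [514.0, 4.0]] (array([554.3, -25.3]), array([41.4, 89.9]), 78.7)
house [[705.0, -2.0], [672.0, -119.0], [615.0, -106.0], [650.0, 11.0]] (array([660., -54.]), array([124.8,  57.8]), 74.2)
porch [[496.0, 33.0], [473.0, -48.0]] (array([484.7,  -7.4]), array([83.6,  0. ]), -105.8)
tall [[550.0, -197.0], [550.0, -241.0], [458.0, -246.0], [455.0, -202.0]] (array([ 503.5, -221.5]), array([95.1, 43.7]), 3.4)
```

>>> apply_moves(steps=[3.6, -2, 0, 0, 7.1, -4, 0, 0, 10.7, -6, 0, 0, 14.2, -8, 0, 0, 17.7, -9.9, -2, 0, 20.7, -11.6, -4, 0, 20.7, -11.6, -7.5, 0, 20.7, -11.6, -10, 0])

```text
clock: 5.22
position: [0.5616, -0.0324, 0.0686]
ee_rot: [0.001, 0.133, 0.991, -0.0]
contact_force: [-0.9, -0.1, -0.7]
width: 0.0854
gripper_force: 0.0
```

>>> apply_moves(steps=[0, 0, -2, 0, 0, 0, -4, 0, 0, 0, -4, 0])

```text
clock: 5.47
position: [0.5566, -0.0304, 0.027]
ee_rot: [-0.004, 0.132, 0.991, -0.0]
contact_force: [-0.9, -0.5, 0.4]
width: 0.0852
gripper_force: 0.0
```

>>> apply_moves(steps=[0, 0.3, 0.2, 0, 0, 0.3, 0.2, 0, 0, 0.3, 0.2, 0, 0, 0.3, 0.2, 0, 0, 0.3, 0.2, 0, 0, 0.3, 0.2, 0, 0, 0.3, 0.2, 0, 0, 0.3, 0.2, 0], jaw=255, newtons=40)

```text
clock: 6.13
position: [0.5602, -0.0265, 0.0352]
ee_rot: [0.002, 0.131, 0.991, 0.0]
contact_force: [0.8, 1.1, 6.4]
width: 0.0432
gripper_force: 45.6
```

>>> apply_moves(steps=[-1, 0.27, 0.1, 0, -2, 0.53, 0.1, 0, -3, 0.8, 0.1, 0, -4, 1.07, 0.1, 0, -5, 1.33, 0.1, 0, -5.8, 1.54, 0.1, 0, -5.8, 1.54, 0.1, 0])

```text
clock: 6.72
position: [0.4971, -0.0101, 0.0343]
ee_rot: [-0.002, 0.131, 0.991, 0.0]
contact_force: [-2.0, 0.0, 3.0]
width: 0.0432
gripper_force: 45.3
```

>>> apply_moves(steps=[0, 0, 1, 0, 0, 0, 3, 0, 0, 0, 6, 0, 0, 0, 9, 0, 0, 3, 10, 0, 0, 6, 10, 0])

```text
clock: 7.22
position: [0.5025, 0.0485, 0.137]
ee_rot: [0.003, 0.133, 0.991, 0.0]
contact_force: [-0.4, 1.0, -1.8]
width: 0.0431
gripper_force: 44.8
```

```bash
python3 - <<'E'
from h import *
s=get_state();print(s["clock"],s["position"],s["contact_force"],s["width"])
a=get_image("side")[165:285,215:375,::-1];b=cv2.resize(a,None,fx=5,fy=5,interpolation=cv2.INTER_CUBIC)
cv2.imwrite("pics/s4.png",b)
E
```

```text
7.2167 [0.50246077 0.04854705 0.136989  ] [-0.40573535  0.98610397 -1.83671573] 0.04310796981905732
```

View pics/s4.png

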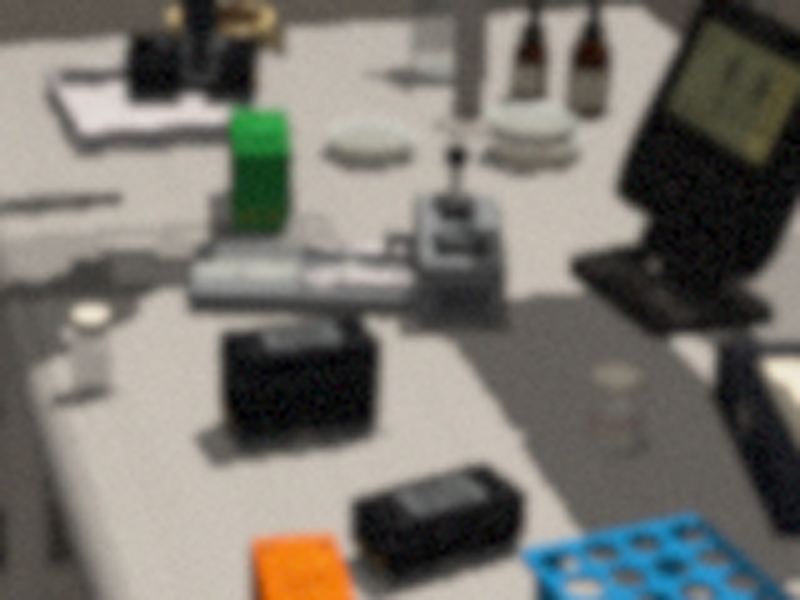

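>>> apply_moves(steps=[0.4, 4, 0, 0, 0.8, 8, 0, 0, 1.2, 12, 0, 4, 1.6, 16, 0, 8, 2, 20, 0, 12, 2.4, 24, 0, 16, 2.7, 27.8, 0, 17.4, 2.7, 27.8, -2, 17.4])

```text
clock: 7.93
position: [0.5303, 0.3356, 0.1166]
ee_rot: [0.004, -0.023, 1.0, 0.004]
contact_force: [1.6, 0.6, -1.6]
width: 0.0434
gripper_force: 44.7
```

>>> apply_moves(steps=[0, 0, -3, 0, 0, 0, -6, 0, 0, 0, -8, 0, 0, 0, -8.7, 0, 0, 0, -9.1, 0, 0, 0, -9.3, 0, 0, 0, -9.3, 0])

```text
clock: 8.52
position: [0.5254, 0.326, 0.0225]
ee_rot: [-0.002, -0.02, 1.0, -0.001]
contact_force: [-2.2, -2.1, 5.6]
width: 0.0431
gripper_force: 45.5
```

Touching the tray floor. Open partway and rise.

>>> apply_moves(steps=[0, 0, 0, 0, 0, 0, 0, 0, 0, 0, 0, 0, 0, 0, 0, 0, 0, 0, 0, 0, 0, 0, 2, 0, 0, 0, 6, 0, 0, 0, 10, 0], jaw=60)

```text
clock: 9.18
position: [0.5264, 0.3264, 0.1208]
ee_rot: [-0.002, -0.02, 1.0, -0.001]
contact_force: [2.0, 0.3, -0.1]
width: 0.0653
gripper_force: 0.0
```

>>> apply_moves(steps=[0, 0, 3, 0, -1, -4, 3, 0, -2, -8, 3, 0, -3, -12, 3, 0, -3, -16, 3, 0, -3, -20, 3, 0, -3, -24, 3, 0, -3, -28, 3, 0], jaw=0)

```text
clock: 9.85
position: [0.4973, 0.0454, 0.1517]
ee_rot: [0.0, -0.02, 1.0, 0.0]
contact_force: [0.6, -1.1, 0.9]
width: 0.0858
gripper_force: 0.0
```

```bash
python3 - <<'E'
from h import *
s=get_state();print(s["clock"],s["position"],s["contact_force"],s["width"])
a=get_image("top")[...,::-1];cv2.imwrite("pics/t3f.png",a)
m=(a.max(2)<75).astype(np.uint8)[203:237,140:173];ys,xs=np.nonzero(m);print(m.sum(),rect(cast("top",np.c_[xs+140,ys+203],.043)))
cv2.imwrite("pics/t3.png",cv2.resize(a[165:250,130:320],None,fx=4,fy=4,interpolation=cv2.INTER_CUBIC))
E
```

```text
9.85 [0.49728745 0.04536072 0.15173746] [ 0.55880569 -1.12574734  0.929671  ] 0.08581375364587288
225 (array([518.1, 320.1]), array([89.2, 48.9]), 3.2)
```

View pics/t3.png

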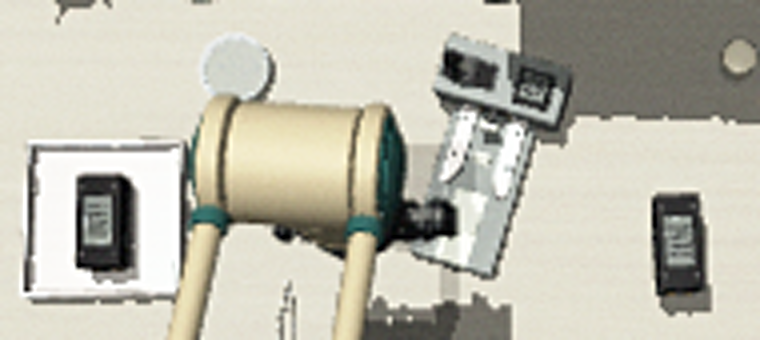

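The old pack stands in the tray near its centre, crop (105,222). The tall pack is untouched at (679,243).

>>> apply_moves(steps=[0, -3.8, 0, 0, 0, -7.6, 0, 0, 0.2, -11.4, 0, 0, 0.4, -15.2, 0, 0, 0.6, -19, 0, 0, 0.6, -22.8, 0, 0, 0.6, -26.6, 0, 0, 0.6, -26.6, 0, 0])

```text
clock: 10.57
position: [0.5047, -0.2262, 0.1516]
ee_rot: [0.001, -0.018, 1.0, -0.003]
contact_force: [0.4, -0.7, -0.5]
width: 0.0853
gripper_force: 0.0
```

>>> apply_moves(steps=[0, 0, -3, 0, 0, 0, -6, 0, 0, 0, -9, 0, 0, 0, -11, 0, 0, 0, -12.5, 0, 0, 0, -12.8, 0, 0, 0, -12.8, 0])

```text
clock: 11.15
position: [0.5031, -0.2181, 0.0225]
ee_rot: [-0.001, -0.02, 1.0, 0.001]
contact_force: [0.0, -0.7, 0.5]
width: 0.0854
gripper_force: 0.0
```

>>> apply_moves(steps=[0, -0.2, 0.1, 0, 0, -0.2, 0.1, 0, 0, -0.2, 0.1, 0, 0, -0.2, 0.1, 0, 0, -0.2, 0.1, 0, 0, -0.2, 0.1, 0, 0, -0.2, 0.1, 0, 0, -0.2, 0.1, 0], jaw=255, newtons=60)

```text
clock: 11.82
position: [0.5046, -0.2216, 0.026]
ee_rot: [0.001, -0.02, 1.0, -0.001]
contact_force: [-0.7, -0.7, 6.2]
width: 0.0433
gripper_force: 61.9
```

>>> apply_moves(steps=[0, 0, 1, 0, 0, 0, 4, 0, 0, 0, 7, 0, 0, 0, 9, 0, 0, 0, 9, 0, 0, 0, 9, 0])

```text
clock: 12.32
position: [0.5039, -0.221, 0.1154]
ee_rot: [0.001, -0.02, 1.0, -0.0]
contact_force: [-0.4, 0.2, -3.9]
width: 0.0435
gripper_force: 62.1
```

```bash
python3 - <<'E'
from h import *
s=get_state();print(s["clock"],s["position"],s["ee_rot"],s["contact_force"],s["width"])
a=get_image("top")[...,::-1];cv2.imwrite("pics/t4f.png",a)
b=get_image("side")[...,::-1];cv2.imwrite("pics/s5f.png",b)
x=cv2.resize(a[175:265,240:360],(400,300),interpolation=cv2.INTER_CUBIC);y=cv2.resize(b[150:285,215:395],(400,300),interpolation=cv2.INTER_CUBIC)
cv2.imwrite("pics/c5.png",np.hstack([x,y]))
E
```

```text
12.3167 [ 0.50386631 -0.22101826  0.11537955] [ 8.34259908e-04 -1.99480241e-02  9.99800573e-01 -4.41836611e-04] [-0.43988805  0.20247235 -3.93002314] 0.04349360901987318
```

View pics/c5.png

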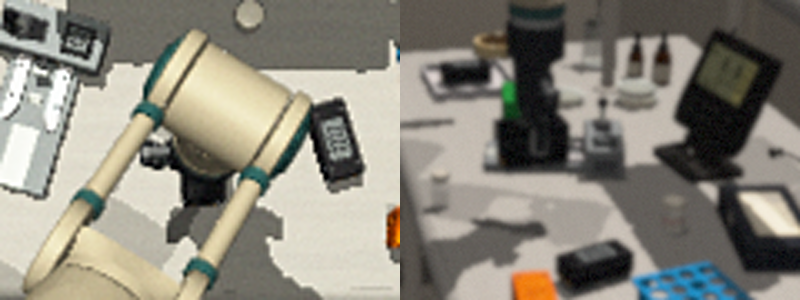

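>>> apply_moves(steps=[0, 3.6, 0, 0, 0, 7.2, 0, -4, -0.2, 10.8, 0, -8, -0.4, 14.4, 0, -12, -0.6, 18, 0, -16, -0.9, 21.1, 0, -17.2, -0.9, 21.1, 0, -17.2, -0.9, 21.1, 0, -17.2])

```text
clock: 13.08
position: [0.4928, -0.0082, 0.1128]
ee_rot: [-0.002, 0.128, 0.992, 0.0]
contact_force: [1.2, -0.8, -2.3]
width: 0.0435
gripper_force: 62.9
```

>>> apply_moves(steps=[0, 0, -3, 0, 0, 0, -5.5, 0, 0, 0, -6.5, 0, 0, 0, -7, 0, 0, 0, -7.1, 0, 0, 0, -7.1, 0, 0, 0, -7.1, 0])

```text
clock: 13.67
position: [0.4952, -0.0107, 0.0435]
ee_rot: [0.0, 0.13, 0.991, -0.0]
contact_force: [0.4, 0.0, -3.5]
width: 0.0434
gripper_force: 62.9
```

>>> apply_moves(steps=[0, 0.1, -0.2, 0, 1, -0.16, -0.2, 0, 2, -0.42, -0.2, 0, 3, -0.69, -0.2, 0, 4, -0.95, -0.2, 0, 4.5, -1.09, -0.2, 0, 4.5, -1.09, -0.2, 0])

```text
clock: 14.25
position: [0.542, -0.0214, 0.042]
ee_rot: [0.001, 0.13, 0.992, -0.0]
contact_force: [0.0, -0.0, 2.7]
width: 0.0433
gripper_force: 63.5
```

>>> apply_moves(steps=[0.6, -0.16, 0, 0, 1.2, -0.32, 0, 0, 1.8, -0.48, 0, 0, 2.4, -0.64, 0, 0, 2.8, -0.75, 0, 0, 2.8, -0.75, 0, 0])

```text
clock: 14.75
position: [0.5684, -0.0284, 0.042]
ee_rot: [0.0, 0.13, 0.992, 0.0]
contact_force: [-1.1, 1.3, 5.3]
width: 0.0433
gripper_force: 63.7
```

>>> apply_moves(steps=[0.5, -0.13, 0, 0, 1.0, -0.27, 0, 0, 1.4, -0.37, 0, 0, 1.7, -0.45, 0, 0, 1.9, -0.51, 0, 0, 1.9, -0.51, 0, 0])

```text
clock: 15.25
position: [0.5839, -0.0327, 0.0422]
ee_rot: [-0.003, 0.13, 0.992, 0.0]
contact_force: [-7.8, 2.5, 13.1]
width: 0.0431
gripper_force: 64.5
```

>>> apply_moves(steps=[0.3, -0.08, 0.1, 0, 0.5, -0.13, 0.1, 0, 0.7, -0.19, 0.1, 0, 0.8, -0.21, 0.1, 0, 0.8, -0.21, 0.1, 0, 0.8, -0.21, 0.1, 0])

```text
clock: 15.75
position: [0.5882, -0.0338, 0.0424]
ee_rot: [-0.007, 0.13, 0.991, 0.001]
contact_force: [-12.8, 3.5, 13.5]
width: 0.0434
gripper_force: 64.3
```

>>> apply_moves(steps=[0.3, -0.08, 0, 0, 0.6, -0.16, 0, 0, 0.8, -0.21, 0, 0, 0.8, -0.21, 0, 0, 0.8, -0.21, 0, 0])

```text
clock: 16.17
position: [0.5884, -0.0337, 0.0426]
ee_rot: [-0.014, 0.13, 0.991, 0.002]
contact_force: [-27.3, 6.8, 26.9]
width: 0.0437
gripper_force: 64.7
```

```bash
python3 - <<'E'
from h import *
s=get_state();print(s["clock"],s["position"],s["contact_force"],s["moment"])
b=get_image("side")[...,::-1];cv2.imwrite("pics/s6f.png",b)
cv2.imwrite("pics/s6.png",cv2.resize(b[185:245,255:335],None,fx=9,fy=9,interpolation=cv2.INTER_CUBIC))
E
```

```text
16.1667 [ 0.58842134 -0.03366918  0.04257086] [-27.30855708   6.8486474   26.91195732] [ 0.99794677  3.62714304 -0.48573243]
```

Hard stop: the force doubled with no motion, at dock x of about +2. Ease off and let go.

>>> apply_moves(steps=[-0.6, 0.16, 0, 0, -0.6, 0.16, 0, 0, -0.6, 0.16, 0, 0])

```text
clock: 16.47
position: [0.5883, -0.0337, 0.0423]
ee_rot: [-0.008, 0.13, 0.991, 0.001]
contact_force: [-16.4, 5.3, 15.0]
width: 0.0433
gripper_force: 63.4
```

>>> apply_moves(steps=[0, 0, 0, 0, 0, 0, 0, 0, 0, 0, 0, 0, 0, 0, 0, 0, 0, 0, 3, 0, 0, 0, 7, 0, -4, 0, 9, 0, -8, 0, 9, 0], jaw=50)

```text
clock: 17.13
position: [0.5237, -0.0374, 0.1369]
ee_rot: [0.007, 0.13, 0.992, -0.0]
contact_force: [-0.4, -0.7, -0.7]
width: 0.0685
gripper_force: 0.0
```

>>> apply_moves(steps=[-3, 3, 0, 0, -6, 6, 0, 0, -9, 9, 0, 0, -9, 13, 0, 0, -9, 16, 0, 0], jaw=255)

```text
clock: 17.55
position: [0.4257, 0.1257, 0.1327]
ee_rot: [-0.0, 0.13, 0.991, 0.0]
contact_force: [1.0, -0.1, 0.6]
width: 0.0077
gripper_force: 0.0
```

```bash
python3 - <<'E'
from h import *
s=get_state();print(s["clock"],s["position"],s["contact_force"],s["width"])
a=get_image("top")[...,::-1];cv2.imwrite("pics/t6f.png",a)
b=get_image("side")[...,::-1];cv2.imwrite("pics/s7f.png",b)
x=cv2.resize(a[170:240,220:290],(400,400),interpolation=cv2.INTER_CUBIC);y=cv2.resize(b[180:250,255:325],(400,400),interpolation=cv2.INTER_CUBIC)
cv2.imwrite("pics/c7.png",np.hstack([x,y]))
E
```

```text
17.55 [0.42569643 0.12568685 0.13270579] [ 0.95451675 -0.13712991  0.64180097] 0.007701172134985881
```

View pics/c7.png

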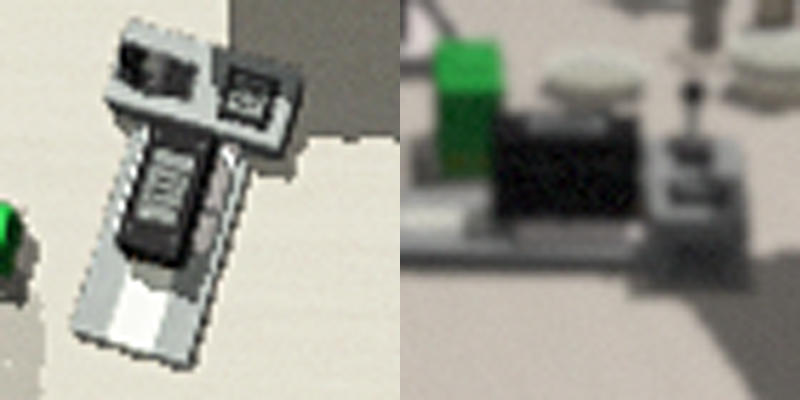

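>>> apply_moves(steps=[3.5, -0.5, 0, 0, 7, -1, 0, 0, 10.5, -2, 0, 0, 14, -3.5, 0, 0, 17.5, -5, 0, 0, 21, -7, 0, 0, 24.5, -9, 0, 0, 25.6, -9.4, 0, 0])

```text
clock: 18.32
position: [0.6898, 0.0247, 0.1316]
ee_rot: [0.003, 0.131, 0.991, -0.001]
contact_force: [0.6, -0.5, 0.7]
width: 0.0003
gripper_force: 0.0
```

```bash
python3 - <<'E'
from h import *
p=cast("top",np.array([(148,125),(215,140),(180,262),(117,250)])/5.714+[219.6,169.6],.08);print(np.round(p*1000).tolist(),rect(p))
# knob from side view: ray at dock plane / height
k=np.array([(692,93)]);uv=(k-[400,0])/5.714+[254.6,179.6];print("knob",cast("side",uv,.082), proj("side",[[.6714,-.0061,.0816]]),uv)
print(get_state()["position"])
E
```

```text
[[626.0, -19.0, 80.0], [617.0, -63.0, 80.0], [537.0, -42.0, 80.0], [544.0, -1.0, 80.0]] (array([580.5, -32.4]), array([44.9, 84.7]), 77.8)
knob [[ 0.67229983 -0.00535519  0.082     ]] [[305.5159954  196.08018075]] [[305.70255513 195.87581379]]
[0.68983768 0.02467207 0.13157574]
```

>>> apply_moves(steps=[0, 0, 0, 0, 0, 0, -2, 0, 0, 0, -4, 0, 0, 0, -5.7, 0, 0, 0, -5.7, 0, 0, 0, -5.7, 0])

```text
clock: 18.82
position: [0.6823, 0.0299, 0.0745]
ee_rot: [-0.002, 0.13, 0.992, -0.0]
contact_force: [0.1, 0.2, 0.7]
width: -0.0001
gripper_force: 0.0
```

>>> apply_moves(steps=[-0.2, -0.75, 0, 0, -0.4, -1.5, 0, 0, -0.55, -2.1, 0, 0, -0.75, -2.8, 0, 0, -0.9, -3.4, 0, 0, -1.05, -4, 0, 0, -1.2, -4.6, 0, 0, -1.35, -5.1, 0, 0])

```text
clock: 19.48
position: [0.6718, -0.0212, 0.0773]
ee_rot: [0.002, 0.13, 0.991, 0.001]
contact_force: [5.8, 14.0, 6.8]
width: -0.0001
gripper_force: 8.3
```

>>> apply_moves(steps=[-0.05, -0.2, 0, 0, -0.1, -0.4, 0, 0, -0.1, -0.4, 0, 0])

```text
clock: 19.73
position: [0.672, -0.0211, 0.0773]
ee_rot: [0.003, 0.131, 0.991, 0.005]
contact_force: [4.4, 11.9, 5.2]
width: 0.0002
gripper_force: 7.1
```

At the stop. Back off, rise, and check.

>>> apply_moves(steps=[0.5, 2, 0, 0, 1, 4, 0, 0, 1.2, 5, 3, 0, 1, 6, 7, 0, -2, 7, 9, 0, -6, 8, 9, 0, -10, 9, 9, 0, -14, 10, 9, 0])

```text
clock: 20.4
position: [0.527, 0.0744, 0.1653]
ee_rot: [-0.0, 0.13, 0.992, -0.0]
contact_force: [0.4, 0.2, 0.6]
width: 0.0002
gripper_force: 0.0
```

>>> apply_moves(steps=[-4, 1, 0, 0, -8, 2, 0, 0, -12, 3, 0, 0, -14, 4, 0, 0, -14, 4, 0, 0])

```text
clock: 20.82
position: [0.3825, 0.1151, 0.1648]
ee_rot: [-0.003, 0.129, 0.992, -0.001]
contact_force: [-0.2, -0.5, -0.2]
width: -0.0
gripper_force: 0.0
```

```bash
python3 - <<'E'
from h import *
s=get_state();print(s["clock"],s["position"],s["contact_force"])
a=get_image("top")[...,::-1];b=get_image("side")[...,::-1]
x=cv2.resize(a[170:240,220:290],(400,400),interpolation=cv2.INTER_CUBIC);y=cv2.resize(b[180:250,255:325],(400,400),interpolation=cv2.INTER_CUBIC)
cv2.imwrite("pics/c8.png",np.hstack([x,y]))
print("knob on expected",proj("side",[[.6624,-.0395,.0816]]))
g=b[188:212,290:320].max(2);print(g[4:14])
E
```

```text
20.8167 [0.38250721 0.11513222 0.16478173] [-0.24148572 -0.45740909 -0.24309902]
knob on expected [[306.03827789 199.82531514]]
[[181 181 184 183 182 186 188 193 196 196 195 193 189 183 174 164 167 170
  173 173 172 168 159 146 130 123 120 117 120 126]
 [179 177 176 176 175 170 170 179 191 194 191 194 191 193 190 184 185 185
  188 187 182 177 164 151 136 129 120 118 116 115]
 [166 163 161 161 156 149 149 165 182 190 193 192 192 195 194 192 194 192
  196 192 184 169 148 129 125 129 127 123 122 124]
 [139 138 137 136 128 122 129 152 175 189 195 192 193 195 196 193 193 196
  194 191 174 146 119 104 110 116 121 119 125 125]
 [112 113 114 113 112 110 125 151 176 190 193 192 192 191 189 183 181 184
  187 187 166 132 106  93  98 104 108 114 115 116]
 [102 101 114 116 117 121 135 162 183 189 193 194 190 187 175 158 152 152
  164 175 165 138 119 108  98 101 107 107 103 104]
 [ 85  92 117 134 137 144 154 174 188 196 196 193 192 180 148 114  95 103
  135 164 173 165 151 140 123 118 113 107 102 103]
 [ 77  80 105 128 135 136 148 171 188 195 190 193 189 167 132  80  51  66
  108 154 178 186 181 170 162 152 143 127 120 116]
 [ 82  70  75  89  92  98 118 157 183 195 197 193 186 168 125  77  41  54
  101 148 182 194 193 192 187 179 174 162 157 153]
 [ 87  66  54  54  55  59  94 146 179 191 192 196 189 173 138  97  61  80
  122 165 185 192 195 192 197 192 191 186 185 185]]
```

View pics/c8.png

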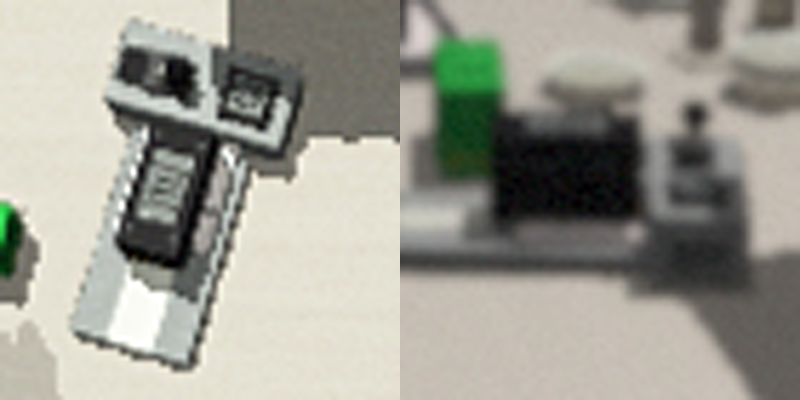

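The knob is now at side (306,199.7), the expected "on" position of (306,199.8). The pack has not moved since it was locked, and the arm is clear.

```bash
python3 -c "
from rig import *
print(sign_off())"
```

```text
the job is handed in; nothing more can be done
None
```

I handed the job in at 20.8 s with no verdict returned: the short pack stands in the tray, the tall pack sits against the dock's stop and stayed in when released, and the power lever is over to on.

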